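Set up for refilling the paint pans

TASK

Get ready to refill the paint pans: slide the pan tray, pans in their wells, along the table into the wooden holder until it is fully home against the back stop. Then heft the three closed tins one at a time, from the robot's left to its right, lifting each clear of the table and setting it back upright where it stood before lifting the next (the last may stay in hand if it is the heaviest). Finish holding the heaviest tin, upright and still, about 15 cm above the middle of the tray, the other two standing in their places and nothing else on the table disturbed: the program ends while holding it.

Things in the scene. Friction and masses are not known exactly. Their poses are not given: they have to be found in the camera images.
- holder: Fixed low dark wooden holder, open on top and at its front (own -x side, to the robot). Rails along x, 116 mm apart inside, 26 mm tall, x -50 to +62 mm; lips reach 9 mm inward, underside 20 mm above the table; 20 mm tall flared mouth from x -48 to -69 mm. Back stop face at x +50 mm. No floor. Origin on the table: the tray is home when its origin and x axis coincide with the holder's.
- tray: White tray, 2 x 2 wells, 100 (x) x 110 (y) x 14 mm tall, floor 5 mm, 0.25 kg, on the table before the holder's mouth, askew. Origin: centre of underside; +x end enters the holder. Upright grip block at the near end: centre x -78 mm, y 0, 24 mm in x, 14 mm in y, top 46 mm above the table, joined by a 10 mm high neck. Held by it, the tray can be slid and turned on the table.
- pan_1: White round paint pan, 34 mm diameter, 15 mm tall, 30 g, loose in the far left well of the tray; origin at the centre of its underside.
- pan_2: White round paint pan, 34 mm diameter, 15 mm tall, 30 g, loose in the far right well of the tray; origin at the centre of its underside.
- pan_3: White round paint pan, 34 mm diameter, 15 mm tall, 30 g, loose in the near left well of the tray; origin at the centre of its underside.
- tin_1: The leftmost (seen from the robot) of three identical closed aluminium tins in a ragged row right of the tray: round, 58 mm diameter, 85 mm tall, flat top. Origin: centre of underside, z up. Each 0.15 to 0.7 kg, content does not shift; the fullest, which may be any, is at least 0.15 kg heavier than the others and only weight tells. A 35 N grip carries it.
- tin_2: The middle (seen from the robot) of three identical closed aluminium tins in a ragged row right of the tray: round, 58 mm diameter, 85 mm tall, flat top. Origin: centre of underside, z up. Each 0.15 to 0.7 kg, content does not shift; the fullest, which may be any, is at least 0.15 kg heavier than the others and only weight tells. A 35 N grip carries it.
- tin_3: The rightmost (seen from the robot) of three identical closed aluminium tins in a ragged row right of the tray: round, 58 mm diameter, 85 mm tall, flat top. Origin: centre of underside, z up. Each 0.15 to 0.7 kg, content does not shift; the fullest, which may be any, is at least 0.15 kg heavier than the others and only weight tells. A 35 N grip carries it.
- table: The wooden table; its top is the plane z = 0.
- water_white: Bystander: white plastic water pot, 90 mm wide at the rim, 70 mm tall, standing behind the tins; origin at the centre of its underside.
- water_green: Bystander: pale green plastic water pot, 90 mm wide at the rim, 70 mm tall, standing behind the tins; origin at the centre of its underside.
- brush: Bystander: thin paint brush 180 mm long, 8 mm thick, lying on the table between tins and holder; origin at the middle of its underside.
- eraser: Bystander: grey eraser 45 x 22 x 12 mm lying in front of the tins.

How it is judged:
By the outcome, as a careful person would: the job done as asked, in the order asked, and still so for the second after the job is handed in, while the arm keeps its last pose, push and grip.
It also fails if it takes over 72 s, if anything falls off the work surface, if the arm or the gripper's body presses on something with over 40 N, if the wrist force passes 120 N, or if a joint passes its speed limit or range.

ROBOT

A 6-joint arm with a two-finger parallel gripper is mounted at the origin on the work surface. World frame = base frame: x ahead of the robot, y to its left, z up, the work surface at z = 0. Lengths are in m, angles in rad, forces in N, time in s.
With the tool pointing down it reaches from about 0.25 to 0.8 m from the base axis. Payload 3.9 kg.
Tool frame: the origin (TCP) lies at the very end of the fingers, on their centre line; the grasp point (between the pads) lies 19 mm behind it (bot.grip_point_offset is the distance from the TCP to the grasp point, in m); z points along the fingers, y is the line along which they close (so a half turn about z gives the same grasp; the last joint's range is limited). The gripper opens to 85 mm and grips with 20 to 120 N. Pads are 22 mm wide; open, the fingers measure 114 mm over their backs; the gripper's body (76 mm by 85 mm) begins 54 mm behind the grasp point. The pads swing forward as they close: fully open they stand 13 mm farther back than shut.
Start: joints at [1.148, 0.26, -0.138, 1.173, 0, 1.571], TCP at [0.215, 0.479, 0.231] pointing down, gripper open.
Joint ranges: [-2.78, 2.78], [-0.83, 1.72], [-1.28, 1.37], [-1.9, 2.12], [-1.57, 1.48], [-3.14, 3.14]. Speed limits (rad/s): [2.57, 2.57, 3.14, 3.14, 3.14, 3.14].

INTERFACE

Orientations are given as a unit quaternion [w, x, y, z].
In Python, from bench import bot gives the robot as it stands. Calls block until the motion is done:
- bot.goto(position, orientation): joint-space move of the TCP to a pose.
- bot.move_straight(position, ori=None, velocity=0.15, max_force=None): straight line of the TCP; ori=None keeps the orientation; velocity is the mean speed in m/s. With max_force (N) it stops when the force on the tool has changed by that much, and returns True; else False.
- bot.move_joints(angles): joint-space move.
- bot.set_gripper(opening, squeeze=None): finger opening in m; squeeze is the grip in N (None keeps the last); returns when the fingers have stopped.
- bot.pause(seconds).
- bot.solve_ik(position, orientation): joint angles nearest the present ones, or None.
- bot.state(): the state.
- bot.get_image(name): name is "side" or "top" or "wrist"; returns (picture, depth): 400x640x3 uint8, blue, green, red; 400x640 float32, m along the optical axis (not along the pixel's ray), 0 where there is no reading.
- bot.camera_info(name): a dict with "fx", "fy", "cx", "cy" (pixels), "k1" (the pictures are not rectified: a ray, as slopes to the right and down, at radius r is drawn at 1 + k1 r^2 times it, then the intrinsics apply), "rvec" (rotation vector, rad) and "tvec" (3), from world to camera coordinates, as OpenCV has them. Camera axes: x right, y down, z forward; pixel columns grow to the right and rows downward; lengths in m; the calibration is good to about 2 mm. A picture is of the moment at which its call begins: read the wrist's pose just before it. camera_info takes no time and is no camera call; for the wrist camera it gives the pose at the moment of the call.
A pose or a line that the arm cannot do raises bot.MotionError and nothing moves.
- bot.job_done(): hands the job in; it is judged then, once.
The state is a dict: "time": time; "joints": joint angles; "qd": joint speeds; "joint_torque": joint torques, N m; "tcp_pos": TCP position; "tool_rot": TCP orientation; "ft_force": force on the tool from outside, world axes, zero at the start; "ft_torque": the same for the moment, N m; "width": finger opening in m; "grasp_force": force on a finger pad.
Only numpy, scipy, OpenCV 4.12 (cv2) and the standard library are available. Lean on these libraries where they do the work, as an engineer would, in place of code of your own. Each camera call takes 0.05 s, during which the arm holds its last target. There are 200 camera calls.

## Working session

There is one attempt and no reset: what is moved stays moved. The work goes in short steps, each a Python script; the robot and the scene stay as the last script left them, time stands still between calls to the robot, and variables do not carry over. Pictures are saved under pics/ and viewed, at most 10 in all, crops included, and the job is handed in when it is done.

```bash
ls; mkdir -p pics
cat > h.py <<'E'
import numpy as np, cv2
from bench import bot
def cam(n):
    c=bot.camera_info(n); R,_=cv2.Rodrigues(np.array(c['rvec'],float)); return c,R,np.array(c['tvec'],float).ravel()
def ray(C,uv):
    c,R,t=C; uv=np.atleast_2d(np.asarray(uv,float))
    d=np.c_[(uv[:,0]-c['cx'])/c['fx'],(uv[:,1]-c['cy'])/c['fy']]; p=d.copy()
    for _ in range(20): p=d/(1+c['k1']*(p**2).sum(1,keepdims=True))
    return -R.T@t, p, np.c_[p,np.ones(len(p))]@R   # origin, slopes, world dirs
def onplane(C,uv,z):
    o,_,d=ray(C,uv); return o+d*((z-o[2])/d[:,2])[:,None]
def cloud(C,depth):
    v,u=np.mgrid[:400,:640]; o,_,d=ray(C,np.c_[u.ravel(),v.ravel()])
    P=o+d*depth.ravel()[:,None]; P[depth.ravel()==0]=np.nan; return P.reshape(400,640,3)
E
python3 - <<'E'
from h import *
for n in('top','side'):
    C=cam(n); im,d=bot.get_image(n); cv2.imwrite(f'pics/{n}0.png',im); np.savez(f'{n}0.npz',im=im,d=d,)
    print(n,-C[1].T@C[2],C[1][2],C[0])
print(bot.state())
E
```

```text
pics
top [ 0.44109446 -0.01718032  0.83930262] [ 0.12749104 -0.00370241 -0.99183281] {'fx': 384.1546725268901, 'fy': 384.1546725268901, 'cx': 318.42365129096606, 'cy': 199.29498485291884, 'k1': -0.0008690239419271773, 'rvec': array([ 2.17557975, -2.13942519,  0.14322886]), 'tvec': array([-0.02930406,  0.54407985,  0.77614868])}
side [ 0.14607055 -0.73532366  0.5324262 ] [ 0.44307705  0.72232701 -0.53096743] {'fx': 426.72931391341683, 'fy': 426.72931391341683, 'cx': 324.3510901499603, 'cy': 203.49644206052056, 'k1': 0.017658880810498708, 'rvec': array([ 2.06824284, -0.57992247,  0.32495615]), 'tvec': array([-0.50953996,  0.15715123,  0.74912461])}
{'time': 0.1, 'joints': array([ 1.14801482e+00,  2.60596022e-01, -1.39252485e-01,  1.17270991e+00,
        1.59966077e-05,  1.57081650e+00]), 'qd': array([-2.66592478e-05, -2.28885834e-03,  4.03472829e-03, -9.24005843e-04,
       -6.66530856e-04, -1.33500054e-03]), 'joint_torque': array([ 3.95886836e-04, -4.06509376e+01,  2.54528368e+01,  1.01102464e-02,
        3.61094817e-05, -1.06923588e-05]), 'tcp_pos': array([0.21514638, 0.4782081 , 0.23055514]), 'tool_rot': array([-1.92671978e-04,  2.09829682e-01,  9.77737556e-01, -8.59754955e-04]), 'ft_force': array([ 0.79079517,  0.68316068, -0.18038956]), 'ft_torque': array([ 0.00900253,  0.00978725, -0.01082252]), 'grasp_force': 0.0, 'width': 0.08528902212800174}
```

View pics/top0.png

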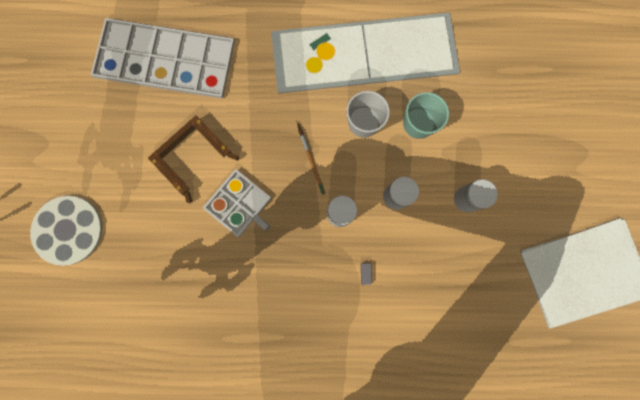

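View pics/side0.png

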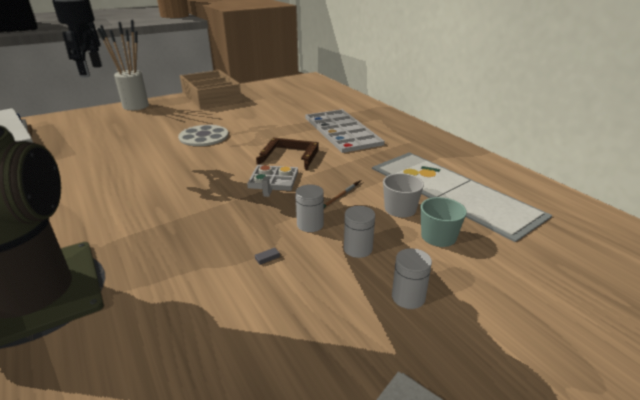

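The top view shows the dark holder U (about 195,155), opening toward the lower right. The tray (238,202) has its grip block at (262,223). The tins are at (342,211), (404,192) and (482,194), the brush at (312,160) and the eraser at (367,272). The side view confirms that nothing overlaps.

Run:
```python
from h import *
C=cam('top'); z=np.load('top0.npz'); im,d=z['im'],z['d']; P=cloud(C,d)
print('rough',onplane(C,[(195,155),(238,202),(262,223),(342,225),(404,205),(470,207)],0.0).round(3).tolist())
H=P[...,2]
m=((H>.075)&(H<.095)).astype(np.uint8)
n,l,s,c=cv2.connectedComponentsWithStats(m)
for i in range(1,n):
    if s[i,4]>100:
        q=P[l==i]; (cc,r)=cv2.minEnclosingCircle(q[:,:2].astype(np.float32)); print('z85',c[i].round(1),s[i,4],np.nanmean(q,0).round(4),np.round(cc,4),round(r,4))
# table height check
print('table z',np.nanmedian(H[300:330,200:300]), 'valid',np.isfinite(H).mean())
W,Rw,tw=cam('wrist'); print('wrist cam',W,-Rw.T@tw,Rw[2],bot.state()['tcp_pos'])
# dark holder points
sub=np.zeros_like(m);sub[110:205,140:250]=1
for nm,a,b in(('hold26',.022,.032),('tray14',.009,.019),('block46',.038,.052)):
    sub2=np.zeros_like(m);sub2[105:240,140:285]=1
    q=P[(H>a)&(H<b)&(sub2>0)]; print(nm,len(q),q.min(0).round(3) if len(q) else'',q.max(0).round(3)if len(q) else'',q.mean(0).round(4)if len(q) else '')
```

```text
rough [[0.644, 0.257, 0.0], [0.54, 0.156, 0.0], [0.495, 0.102, 0.0], [0.493, -0.073, 0.0], [0.54, -0.209, 0.0], [0.538, -0.354, 0.0]]
z85 [403.7 191.1] 673 [ 0.5574 -0.1893  0.0851] [ 0.5581 -0.19  ] 0.0289
z85 [481.7 193.9] 695 [ 0.5545 -0.3445  0.0849] [ 0.5554 -0.3456] 0.0291
z85 [342. 210.] 669 [ 0.5175 -0.0669  0.0852] [ 0.5178 -0.0669] 0.0288
table z 0.0004425271917817275 valid 0.99616796875
wrist cam {'fx': 340.1963055196541, 'fy': 340.1963055196541, 'cx': 324.40314772996334, 'cy': 206.15282030361067, 'k1': 0.011196610020559838, 'rvec': array([-2.4411141 , -1.57913026, -0.21153111]), 'tvec': array([-0.52387685, -0.03454667,  0.37894646])} [0.15368764 0.50599894 0.37361214] [ 0.24166569 -0.11048875 -0.96404872] [0.21514638 0.4782081  0.23055514]
hold26 1389 [0.478 0.084 0.022] [0.728 0.349 0.032] [0.6366 0.2623 0.0259]
tray14 989 [0.465 0.083 0.009] [0.705 0.328 0.019] [0.5503 0.1719 0.014 ]
block46 81 [0.479 0.083 0.04 ] [0.5   0.108 0.05 ] [0.4896 0.0951 0.0459]
```

```bash
cat >> h.py <<'E'
from scipy.spatial.transform import Rotation as Ro
def qdown(yaw):  # tool z down, tool x at world angle yaw (y = yaw-90deg)
    x=np.array([np.cos(yaw),np.sin(yaw),0]); z=np.array([0,0,-1.]); y=np.cross(z,x)
    q=Ro.from_matrix(np.c_[x,y,z]).as_quat(); return [q[3],q[0],q[1],q[2]]
E
python3 - <<'E'
from h import *
s=bot.state(); q=s['tool_rot']; R=Ro.from_quat([q[1],q[2],q[3],q[0]]).as_matrix(); print(R.round(2))
C,Rw,tw=cam('wrist'); print('cam in tool',R.T@(-Rw.T@tw-s['tcp_pos']),R.T@Rw[2])
for y in np.radians([45,225,-135]):
    j=bot.solve_ik([.55,.17,.2],qdown(y)); print(y,j)
off=R.T@(-Rw.T@tw-s['tcp_pos'])
# put the camera behind: camera direction in tool
yaw=np.pi/4 if off[0]<0 else np.pi/4+np.pi
bot.goto([.55,.17,.2],qdown(yaw)); bot.pause(.3)
C=cam('wrist'); im,d=bot.get_image('wrist'); cv2.imwrite('pics/w1.png',im); P=cloud(C,d); np.savez('w1.npz',im=im,P=P)
print(bot.state()['time'],bot.state()['tcp_pos'],-C[1].T@C[2])
E
```

```text
[[-0.91  0.41 -0.  ]
 [ 0.41  0.91 -0.  ]
 [ 0.   -0.   -1.  ]]
cam in tool [ 6.74522007e-02 -1.25984089e-04 -1.43055916e-01] [-2.65736126e-01  9.88534758e-05  9.64045798e-01]
0.7853981633974483 [ 0.29977607  0.36073316 -0.07410013  1.13596303  0.          2.65597056]
3.9269908169872414 [ 0.29977607  0.36073316 -0.07410013  1.13596303  0.         -0.48562209]
-2.356194490192345 [ 0.29977607  0.36073316 -0.07410013  1.13596303  0.         -0.48562209]
2.2333 [0.54986256 0.17040261 0.20006662] [0.5020442  0.12290516 0.34313426]
```

View pics/w1.png

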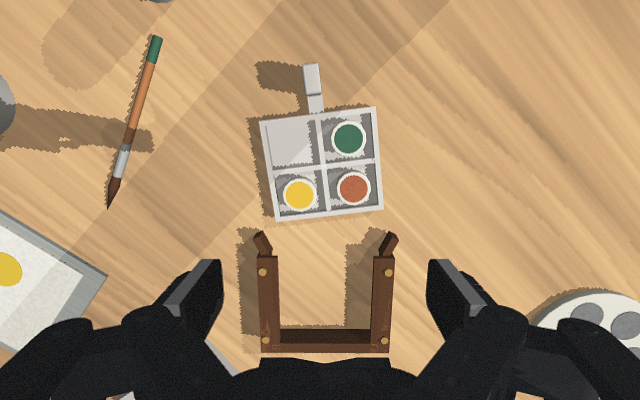

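The wrist view shows the tray rim from about (262,110) to (382,215) and the grip block top at (311,78). The holder rails are at columns 268 and 383, with the mouth at row 240 and the stop at row 340.

```bash
cat > fit.py <<'E'
from h import *
def rect(pts):
    (c,wh,a)=cv2.minAreaRect((pts*1000).astype(np.float32)); return np.array(c)/1000,wh,a
def norm(a,ref): # nearest equivalent mod 90
    return a+90*np.round((ref-a)/90)
def fit(P,ref=45):
    xy,H=P[...,:2],P[...,2]
    def near(c,r): return np.hypot(xy[...,0]-c[0],xy[...,1]-c[1])<r
    out={}
    for nm,a,b in(('hold',.0225,.030),('tray',.0115,.0165),('block',.041,.050)):
        m=((H>a)&(H<b)&near((.59,.21),.2)).astype(np.uint8)
        n,l,s,_=cv2.connectedComponentsWithStats(m,connectivity=8)
        i=1+np.argmax(s[1:,4]); q=P[l==i]; c,wh,a=rect(q[:,:2]); out[nm]=(c,norm(a,ref))
        print(nm,len(q),c.round(4),np.round(wh,1),round(norm(a,ref),2),'z',np.median(q[:,2]).round(4))
    return out
E
python3 - <<'E'
from fit import *
f=fit(np.load('w1.npz')['P'])
P=np.load('w1.npz')['P']; im=np.load('w1.npz')['im']
h,ah=f['hold']; u=np.array([np.cos(np.radians(ah)),np.sin(np.radians(ah))]); v=np.array([-u[1],u[0]])
r=P[...,:2]-h; X=r@u; Y=r@v; H=P[...,2]; b=(abs(X)<.1)&(abs(Y)<.09)
for nm,mm in(('top26',(H>.0225)&(H<.03)),('left',(H>.0225)&(H<.03)&(Y>.03)&(X<.04)),('right',(H>.0225)&(H<.03)&(Y<-.03)&(X<.04))):
    q=b&mm; print(nm,np.percentile(X[q],[0,1,99,100]).round(4),np.percentile(Y[q],[0,1,99,100]).round(4))
q=b&(H>.015)&(H<.0225)&(X<-.05); print('mouth',X[q].min(),X[q].max(),Y[q].min(),Y[q].max())
for k in ('tray','block'): print(k,'in rect frame',(f[k][0]-h)@u,(f[k][0]-h)@v)
C=cam('top'); P2=cloud(C,np.load('top0.npz')['d']); print('top'); fit(P2)
E
```

```text
hold 4986 [0.6411 0.2631] [113.2 140.2] 44.85 z 0.0265
tray 3244 [0.5391 0.1583] [100.3 110.3] 52.13 z 0.0141
block 537 [0.4908 0.0964] [24.7 14. ] 52.02 z 0.0461
top26 [-0.0566 -0.0559  0.0554  0.0566] [-0.0701 -0.0693  0.0693  0.0701]
left [-0.0566 -0.0559  0.0385  0.0399] [0.0486 0.0489 0.0697 0.0701]
right [-0.0566 -0.0561  0.0386  0.0399] [-0.0701 -0.0697 -0.0489 -0.0487]
mouth -0.0999751326482726 -0.05039593157567593 -0.07396601934110186 0.0742360078546091
tray in rect frame -0.14628319373332593 -0.002359910225723849
block in rect frame -0.22410072128685737 -0.012161220180196788
top
hold 1263 [0.6397 0.2625] [113.8 140.2] 44.96 z 0.0261
tray 595 [0.5362 0.1559] [104.3 110.1] 52.39 z 0.0139
block 80 [0.4896 0.0957] [24.2 13.7] 52.45 z 0.0461
```

```bash
cat > s1.py <<'E'
from fit import *
f=fit(np.load('w1.npz')['P'])
h,ah=f['hold']; u=np.array([np.cos(np.radians(ah)),np.sin(np.radians(ah))]); v=np.array([-u[1],u[0]]); O=h-.006*u
np.savez('hold.npz',O=O,u=u,v=v,ah=ah)
b=f['block'][0]; tb=np.radians((f['tray'][1]+f['block'][1])/2)
bot.set_gripper(.045)
bot.goto([*b,.09],qdown(tb+np.pi))
print('down',bot.move_straight([*b,.013],velocity=.08,max_force=8))
bot.set_gripper(.0,squeeze=40)
s=bot.state(); print(s['width'],s['grasp_force'],s['tcp_pos'],s['ft_force'])
tb2=np.radians(ah); p=O+(-.145-.078)*u
print('align',bot.move_straight([*p,.013],qdown(tb2+np.pi),velocity=.03,max_force=15))
bot.pause(.2); s=bot.state(); print(s['time'],s['tcp_pos'],s['ft_force'])
for n in('wrist','top'):
    C=cam(n); im,d=bot.get_image(n); cv2.imwrite(f'pics/{n}2.png',im); P=cloud(C,d); np.savez(n+'2.npz',im=im,P=P)
    try: fit(P)
    except Exception as e: print(n,e)
print('target tray',O-.145*u)
E
python3 s1.py
python3 -c "
import cv2,numpy as np
a=cv2.imread('pics/wrist2.png');b=cv2.imread('pics/top2.png')[90:260,120:320]
b=cv2.resize(b,None,fx=1.6,fy=1.6); a=cv2.resize(a,(480,300)); c=np.zeros((300,800,3),np.uint8); c[:,:480]=a; c[:272,480:800]=b; cv2.imwrite('pics/c2.png',c)"
```

```text
hold 4986 [0.6411 0.2631] [113.2 140.2] 44.85 z 0.0265
tray 3244 [0.5391 0.1583] [100.3 110.3] 52.13 z 0.0141
block 537 [0.4908 0.0964] [24.7 14. ] 52.02 z 0.0461
down False
0.013387097650171194 39.61812078952789 [0.49126232 0.09648198 0.01355683] [-0.68387192 -0.04714091  3.89002997]
align False
5.6083 [0.47990146 0.10144241 0.01353673] [ 1.58631444 -2.42130571  5.63384509]
hold 457 [0.4715 0.0934] [ 2.5 26.7] 44.73 z 0.0264
tray 328 [0.5109 0.1325] [19.9  4.5] 44.99 z 0.0132
block 2886 [0.4775 0.097 ] [30.  32.5] 8.35 z 0.0462
hold 983 [0.6394 0.2623] [113.8 140.2] 44.78 z 0.026
tray 62 [0.5512 0.1007] [51.9 18.8] 23.55 z 0.0143
top attempt to get argmax of an empty sequence
target tray [0.53404812 0.15660159]
```

View pics/c2.png

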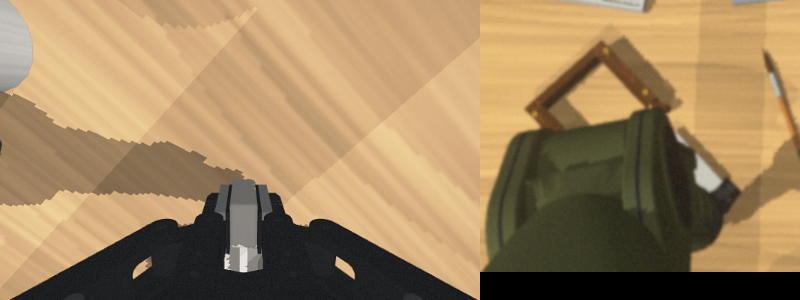

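The crop shows the block held between the fingers (245,230), but the arm hides the tray in both views. I'll release, look from above, then regrip with the correction.

```bash
cat > s2.py <<'E'
from fit import *
h=np.load('hold.npz'); O,u,v,ah=h['O'],h['u'],h['v'],float(h['ah'])
s=bot.state(); p0=np.array(s['tcp_pos']); q=qdown(np.radians(ah)+np.pi)
bot.set_gripper(.045); bot.move_straight([p0[0],p0[1],.08],velocity=.15)
bot.goto([*(O-.09*u),.2],q); bot.pause(.2)
C=cam('wrist'); im,d=bot.get_image('wrist'); cv2.imwrite('pics/w3.png',im); P=cloud(C,d); np.savez('w3.npz',im=im,P=P)
f=fit(P); O2=f['hold'][0]
a=np.radians(f['hold'][1]); u=np.array([np.cos(a),np.sin(a)]); v=np.array([-u[1],u[0]]); O2=O2-.006*u
for k in('tray','block'): r=f[k][0]-O2; print(k,'holder frame',r@u,r@v,f[k][1]-f['hold'][1])
print('tcp at grip vs block', f['block'][0]-p0[:2])
r=P[...,:2]-f['tray'][0]; X=r@u;Y=r@v;m=((P[...,2]>.0175)&(P[...,2]<.023)&(abs(X)<.05)&(abs(Y)<.055)).astype(np.uint8)
n,l,st,_=cv2.connectedComponentsWithStats(m)
for i in range(1,n):
    if st[i,4]>40: c,r_=cv2.minEnclosingCircle((np.c_[X[l==i],Y[l==i]]*1000).astype(np.float32)); print('pan',np.round(c,1),round(r_,1))
np.savez('hold2.npz',O=O2,u=u,v=v,ah=f['hold'][1],b=f['block'][0],t=f['tray'][0],at=f['tray'][1])
print(bot.state()['time'])
E
python3 s2.py
```

```text
hold 2891 [0.6413 0.2632] [113.6 140.2] 44.74 z 0.0265
tray 3712 [0.5345 0.1558] [101.9 110.1] 44.82 z 0.0141
block 590 [0.4796 0.1015] [23.4 13.6] 44.78 z 0.0462
tray holder frame -0.14550780049281326 -0.001089618130955483 0.08727264404296875
block holder frame -0.22266857167219295 -0.0010672827153273973 0.040264129638671875
tcp at grip vs block [-2.37744064e-04  7.04407013e-05]
pan [-23.4  26.5] 17.1
pan [ 24.7 -26.4] 16.9
pan [24.8 26.7] 16.9
7.7083
```

```bash
cat > s3.py <<'E'
from fit import *
h=np.load('hold2.npz'); O,u,v,ah,b=h['O'],h['u'],h['v'],float(h['ah']),h['b']
q=qdown(np.radians(ah)+np.pi)
bot.goto([*b,.08],q)
print('down',bot.move_straight([*b,.013],velocity=.1,max_force=8))
bot.set_gripper(0,squeeze=40)
def X(): s=bot.state(); r=np.array(s['tcp_pos'])[:2]-O; return round(r@u+.078,4),round(r@v,4),np.round([s['ft_force'][:2]@u,s['ft_force'][:2]@v,s['ft_force'][2]],1),s['time']
print(X())
print('a',bot.move_straight([*(O+(-.13-.078)*u),.013],q,velocity=.04,max_force=15),X())
print('b',bot.move_straight([*(O+(-.012-.078)*u),.013],q,velocity=.06,max_force=12),X())
print('c',bot.move_straight([*(O+(.006-.078)*u),.013],q,velocity=.02,max_force=10),X())
E
python3 s3.py
```

```text
down False
(np.float64(-0.1441), np.float64(-0.0014), array([0. , 0.2, 6. ]), 9.6417)
a True (np.float64(-0.1441), np.float64(-0.0014), array([-1.8, -0.6,  4.1]), 9.8667)
b True (np.float64(-0.1442), np.float64(-0.0014), array([-1.6, -0.2,  4.2]), 10.2833)
c True (np.float64(-0.1442), np.float64(-0.0013), array([-1.1, -0.6,  3.5]), 11.3583)
```

```bash
cat > s4.py <<'E'
from fit import *
h=np.load('hold2.npz'); O,u,v,ah,b=h['O'],h['u'],h['v'],float(h['ah']),h['b']
q=qdown(np.radians(ah)+np.pi)
def X(): s=bot.state(); r=np.array(s['tcp_pos'])-[*O,0]; return np.round([r[:2]@u+.078,r[:2]@v,r[2]],4),np.round([s['ft_force'][:2]@u,s['ft_force'][:2]@v,s['ft_force'][2]],1),round(s['width'],4),round(s['grasp_force'],1),s['time']
E
python3 - <<'E'
from s4 import *
print(X())
for x in(-.143,-.141,-.138):
    print(bot.move_straight([*(O+(x-.078)*u),.0137],q,velocity=.02,max_force=25),X())
E
```

```text
(array([-0.1442, -0.0013,  0.0137]), array([-1.1, -0.6,  3.5]), 0.0137, 39.7, 11.3583)
False (array([-0.1435, -0.0006,  0.0137]), array([-1.8, -2.3,  2.7]), 0.0133, 39.7, 11.6083)
False (array([-0.1431, -0.0003,  0.0137]), array([-6. , -3.1,  7.8]), 0.0135, 40.4, 11.8583)
False (array([-0.1411,  0.0002,  0.0137]), array([-8.5, -3. , 10.9]), 0.0132, 40.9, 12.1583)
```

Run:
```python
from s4 import *
bot.pause(.2); print(X())
z=.0137
for i in range(5):
    z+=.0005
    bot.move_straight([*(O+(-.138-.078)*u),z],q,velocity=.02); bot.pause(.1); r=X(); print(z,r)
    if r[1][2]<1.5: break
for x in(-.13,-.12):
    print(bot.move_straight([*(O+(x-.078)*u),z],q,velocity=.03,max_force=15),X())
```

```text
(array([-0.1411,  0.0002,  0.0137]), array([-7.2, -2.1,  9.7]), 0.0134, 40.8, 12.3583)
0.0142 (array([-0.1393,  0.0009,  0.0137]), array([-4.7,  0.5,  3.5]), 0.0133, 39.8, 12.7083)
0.014700000000000001 (array([-0.1374, -0.    ,  0.0145]), array([ 0.1,  0.9, -3.2]), 0.0137, 38.9, 13.0583)
False (array([-1.296e-01, -1.000e-04,  1.470e-02]), array([ 0.8,  0.7, -3.9]), 0.0135, 38.9, 13.475)
False (array([-0.1198,  0.    ,  0.0147]), array([-0.4, -0.7, -4.1]), 0.0136, 39.0, 13.9583)
```

Run:
```python
from s4 import *
z=.0143
for x,vv,F in((-.105,.03,10),(-.06,.05,12),(-.012,.05,12),(.005,.02,10)):
    r=bot.move_straight([*(O+(x-.078)*u),z],q,velocity=vv,max_force=F); print(r,X())
    if r: break
```

```text
False (array([-1.051e-01,  1.000e-04,  1.420e-02]), array([-0.3,  0.1, -3.8]), 0.0133, 38.9, 14.6083)
False (array([-0.0605,  0.0002,  0.0142]), array([ 0.4, -0.1, -2.5]), 0.0135, 39.0, 15.6583)
False (array([-0.0125,  0.0001,  0.0142]), array([-0.5,  0.3, -3.8]), 0.0134, 39.0, 16.7667)
True (array([-0.0001,  0.0001,  0.0137]), array([0.2, 0.8, 4.3]), 0.0132, 40.6, 17.4667)
```

```bash
cat > s5.py <<'E'
from s4 import *
z=.0141
print(bot.move_straight([*(O+(.003-.078)*u),z],q,velocity=.02,max_force=25)); bot.pause(.2); print(X())
bot.set_gripper(.045); p=bot.state()['tcp_pos']; print(X())
bot.move_straight([p[0],p[1],.08],velocity=.15)
bot.goto([*(O-.03*u),.21],q); bot.pause(.15)
C=cam('wrist'); im,d=bot.get_image('wrist'); cv2.imwrite('pics/w5.png',im); P=cloud(C,d); np.savez('w5.npz',im=im,P=P)
f=fit(P)
for k in('tray','block'): r=f[k][0]-O; print(k,'holder frame',r@u,r@v,f[k][1]-ah)
r=P[...,:2]-O;Xx=r@u;Y=r@v;H=P[...,2]
m=(H>.0115)&(H<.0165)&(abs(Y)<.045)&(abs(Xx)<.07); print('rim x',Xx[m].min(),Xx[m].max())
print(bot.state()['time'])
E
python3 s5.py
```

```text
False
(array([0.0003, 0.0001, 0.0137]), array([-5.3,  0.3,  5.5]), 0.0133, 40.7, 18.1)
(array([0.0034, 0.    , 0.0141]), array([ 0.5, -0.2,  0.2]), 0.0453, 0.0, 18.5083)
hold 4938 [0.6413 0.2632] [112.7 140.2] 44.73 z 0.0265
tray 1964 [0.6343 0.26  ] [104.1 105.1] 44.72 z 0.0139
block 439 [0.5812 0.204 ] [23.5 13.4] 45.02 z 0.0463
tray holder frame -0.0012565214137082341 0.0026310110851260147 -0.019420623779296875
block holder frame -0.07834166544966872 0.00024340899379248632 0.2809104919433594
rim x -0.062255312541214636 0.05078709947077703
19.9083
```

View pics/w5.png

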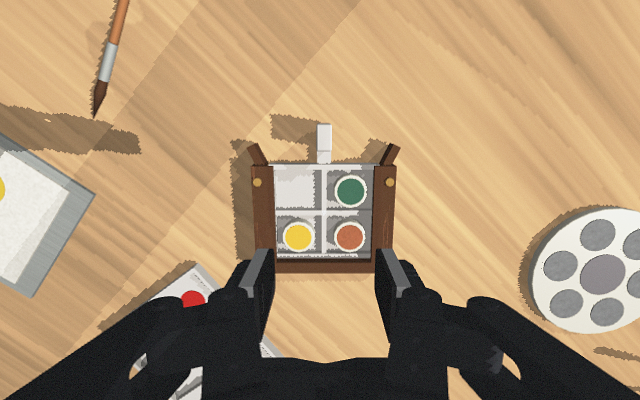

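Tray is home: the block sits 78 mm before the holder origin, and the pans are at (298,237), (350,237) and (350,191). Now hefting.

```bash
cat > tin.py <<'E'
from h import *
T={1:(.5191,-.0663),2:(.5594,-.1894),3:(.5567,-.3450)}; Q=qdown(-np.pi/2); ZG=.036
def find(k):
    bot.pause(.1); C=cam('wrist'); im,d=bot.get_image('wrist'); P=cloud(C,d); g=T[k]
    m=(abs(P[...,2]-.085)<.004)&(np.hypot(P[...,0]-g[0],P[...,1]-g[1])<.045)
    c,r=cv2.minEnclosingCircle((P[m][:,:2]*1000).astype(np.float32)); c=np.array(c)/1000
    print('tin',k,'wrist',c.round(4),'r',round(r,1),'top',g,'n',m.sum(),'z',np.median(P[m][:,2]).round(4))
    return c if 27.5<r<31 and np.hypot(*(c-g))<.006 else np.array(g)
def fz(n=6):
    a=[]
    for _ in range(n): bot.pause(.05); a.append(bot.state()['ft_force'][2])
    return np.mean(a)
def grab(k,c=None):
    g=T[k]; bot.set_gripper(.085)
    if c is None: bot.goto([*g,.2],Q); c=find(k)
    bot.goto([*c,.11],Q); f0=fz(3)
    print('touch',bot.move_straight([*c,ZG],velocity=.12,max_force=12))
    bot.set_gripper(0,squeeze=42); p=np.array(bot.state()['tcp_pos']); s=bot.state()
    print('grip',s['width'],s['grasp_force'],p.round(4),'fz',s['ft_force'][2].round(1)); return c,p,f0
def lift(c,f0,dz=.045):
    bot.move_straight([*c,ZG+dz],velocity=.1); bot.pause(.25); w=f0-fz(); print('WEIGHT kg',w/9.81,'width',bot.state()['width']); return w
def put(c):
    bot.move_straight([*c,ZG+.006],velocity=.08); bot.move_straight([*c,ZG+.0003],velocity=.02); bot.set_gripper(.085)
    bot.move_straight([*c,.11],velocity=.15)
E
cat > t1.py <<'E'
import sys; from tin import *
k=int(sys.argv[1]); c,p,f0=grab(k); w=lift(c,f0); np.save(f'c{k}.npy',c)
if k<3: put(c); c2=(bot.goto([*c,.2],Q),find(k))
print(bot.state()['time'])
E
python3 - <<'E'
from h import *
p=bot.state()['tcp_pos']; bot.set_gripper(.085)
E
python3 t1.py 1
```

```text
tin 1 wrist [ 0.5188 -0.0665] r 28.9 top (0.5191, -0.0663) n 4074 z 0.0855
touch False
grip 0.056203007444240796 45.759022494312376 [ 0.5196 -0.0667  0.037 ] fz 6.6
WEIGHT kg 0.2786656742887159 width 0.05606998892018646
tin 1 wrist [ 0.5193 -0.0665] r 28.9 top (0.5191, -0.0663) n 4121 z 0.0855
27.5667
```

```bash
python3 t1.py 2 && python3 t1.py 3
```

```text
tin 2 wrist [ 0.559  -0.1896] r 28.9 top (0.5594, -0.1894) n 4080 z 0.0855
touch False
grip 0.056100547084769865 45.98351475549862 [ 0.5598 -0.19    0.0371] fz 6.3
WEIGHT kg 0.3120436606272792 width 0.05622760308641873
tin 2 wrist [ 0.5594 -0.1898] r 28.9 top (0.5594, -0.1894) n 4138 z 0.0855
34.1167
tin 3 wrist [ 0.5561 -0.3459] r 29.0 top (0.5567, -0.345) n 4088 z 0.0855
touch False
grip 0.056444593600789024 47.25495153106749 [ 0.5567 -0.3464  0.0373] fz 5.5
WEIGHT kg 0.5507448885735267 width 0.056094063643324386
38.0417
```

Run:
```python
from tin import *
h=np.load('hold2.npz'); O=h['O']; c=np.load('c3.npy')
bot.move_straight([*c,.23],velocity=.15)
bot.move_straight([O[0],O[1],.23],Q,velocity=.15)
bot.move_straight([O[0],O[1],.195],velocity=.06); bot.pause(.5)
s=bot.state(); print(O,s['tcp_pos'],s['tool_rot'],s['width'],s['grasp_force'],s['ft_force'],s['time'])
a,d=bot.get_image('side'); b,d2=bot.get_image('top')
P=cloud(cam('side'),d); m=(np.hypot(P[...,0]-O[0],P[...,1]-O[1])<.04)&(P[...,2]>.12)&(P[...,2]<.19); print('tin bottom ~',P[m][:,2].min() if m.any() else None)
cv2.imwrite('pics/end.png',np.vstack([a[60:330],b[80:340]]))
```

```text
[0.63705744 0.25898715] [0.63710706 0.25900529 0.19512555] [ 1.02361165e-04 -7.07091798e-01  7.07121755e-01 -3.45008837e-05] 0.05580422199113007 46.2892604037188 [-0.79715517  0.08404221 -5.11220295] 44.6333
tin bottom ~ 0.15730933406500114
```

View pics/end.png

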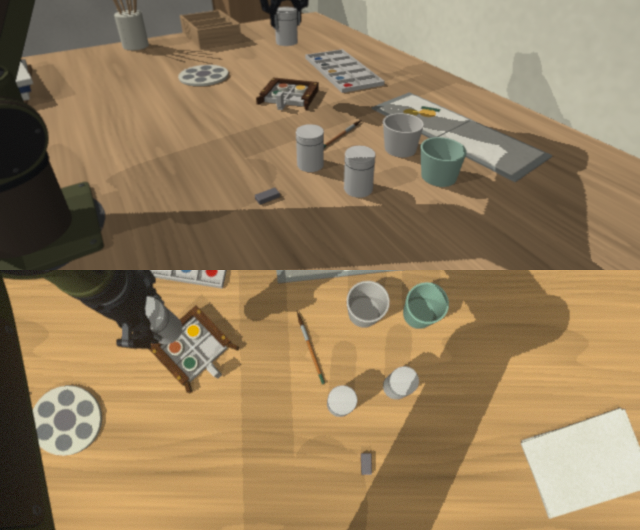

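The held tin hangs upright at (287,25) in the side view. The tray is home, both other tins stand in place, and the bystanders are undisturbed.

```bash
python3 -c "
from bench import bot
print(bot.job_done())"
```

```text
the job is handed in; nothing more can be done
None
```

Job handed in at about 45 s of the 72 s: the tray is home against the back stop, tins 1 and 2 (about 0.28 and 0.31 kg) are back within 1 mm of where they stood, and tin_3, the heaviest at about 0.55 kg, is held upright about 15 cm above the middle of the tray.

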